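# Unstack the salsa cups and slide the loaded tray to its mat

### The arm

A 6-joint arm with a two-finger parallel gripper is mounted at the origin on the work surface. World frame = base frame: x ahead of the robot, y to its left, z up, the work surface at z = 0. Lengths are in mm, angles in rad, forces in N, time in s.
With the tool pointing down it reaches from about 275 to 825 mm from the base axis. Payload 4.9 kg.
Tool frame: the origin (TCP) lies between the finger pads; the fingertips stand 17 mm ahead of it and the grasp point (between the pads) lies 2 mm behind it; z points along the fingers, y is the line along which they close (so a half turn about z gives the same grasp; the last joint's range is limited). The gripper opens to 85 mm and grips with 20 to 120 N. Pads are 22 mm wide; open, the fingers measure 114 mm over their backs; the gripper's body (76 mm by 85 mm) begins 54 mm behind the grasp point. The pads swing forward as they close: fully open they stand 13 mm farther back than shut.
Start: joints at [1.149, 0.326, -0.193, 1.052, 0, 1.437], TCP at [156.108, 527.398, 248.281] pointing down, gripper open.
Joint ranges: [-2.65, 2.65], [-0.97, 1.79], [-1.3, 1.35], [-1.93, 2.1], [-1.47, 1.37], [-3.14, 3.14]. Speed limits (rad/s): [2.57, 2.57, 3.14, 3.14, 3.14, 3.14].

### API

Orientations are given as [roll, pitch, yaw] about the fixed x, y, z axes, in that order (R = Rz(yaw) Ry(pitch) Rx(roll)).
In Python, from bench import move_ptp, movel, move_j, grip, dwell, solve_ik, capture, camera_model, IKError, sign_off, spot_in, regions_of, place_of, read_t, read_qpos, read_joint_velocities, read_effort, read_tcp_pos, read_orientation, read_contact_force, read_wrist_torque, read_opening, read_gripper_force gives the robot as it stands. Calls block until the motion is done:
- move_ptp(position, orientation): joint-space move of the TCP to a pose.
- movel(position, rot=None, max_speed=150, threshold=None): straight line of the TCP; rot=None keeps the orientation; max_speed is the mean speed in mm/s. With threshold (N) it stops when the force on the tool has changed by that much, and returns True; else False.
- move_j(angles): joint-space move.
- grip(opening, effort=None): opening from 0.0 (shut) to 1.0 (fully open); effort is the grip in N (None keeps the last); returns when the fingers have stopped.
- dwell(seconds).
- solve_ik(position, orientation): joint angles nearest the present ones, or None.
- capture(name): name is "scene" or "top"; returns (picture, depth): 400x640x3 uint8, blue, green, red; 400x640 float32, mm along the optical axis (not along the pixel's ray), 0 where there is no reading.
- camera_model(name): a dict with "K" (3x3 intrinsics, pixels), "k1" (the pictures are not rectified: a ray, as slopes to the right and down, at radius r is drawn at 1 + k1 r^2 times it, then the intrinsics apply), "position" and "rotation" of the camera in the world. Camera axes: x right, y up, looking along -z (the intrinsics and any distortion apply to the point x, -y, -z); pixel columns grow to the right and rows downward; lengths in mm; the calibration is good to about 2 mm. A picture is of the moment at which its call begins. camera_model takes no time and is no camera call.
A pose or a line that the arm cannot do raises IKError and nothing moves.
- sign_off(): hands the job in; it is judged then, once.
Trained networks look in the newest picture that a camera, given by its name, has taken for a name from the list of things; names that differ only in an ending like _2 or _b are one class to them, and where a whole thing is asked for, a point or a joint stands for the part that bears it (a point fixed in the world has none). Each returns a list of dicts, best first, with "score" (0 to 1); they miss things now and then, are a little off and sometimes report something else, mostly with a low value. They report only what shows in the picture. A call takes as long as a camera call.
- spot_in(camera, name): "point" ([x, y, z] in mm, in the coordinates of the camera as it stood for that picture, good to about 4 mm: the middle of the surface that is visible of it).
- regions_of(camera, name): "pixels" (400x640 bool, what is visible of it).
- place_of(camera, name): "point" ([x, y, z] in mm, in the coordinates of the camera as it stood for that picture, good to about 4 mm: a listed point, or the origin of a listed thing).
Readings, each from a call of its own:
- read_t(): time.
- read_qpos(): joint angles.
- read_joint_velocities(): joint speeds.
- read_effort(): joint torques, N m.
- read_tcp_pos(): TCP position.
- read_orientation(): TCP orientation.
- read_contact_force(): force on the tool from outside, world axes, zero at the start.
- read_wrist_torque(): the same for the moment, N m.
- read_opening(): opening from 0.0 (shut) to 1.0 (fully open).
- read_gripper_force(): force on a finger pad.
Only numpy, scipy, OpenCV 4.12 (cv2) and the standard library are available. Lean on these libraries where they do the work, as an engineer would, in place of code of your own. Each camera call takes 0.05 s, during which the arm holds its last target. There are 200 camera calls.

### The job

Pull every copper cup straight up off the wedged stacks in the caddy and stand all of them upright on the floor of the wooden tray, none inside another. Only when all the cups are in the tray, slide the loaded tray flat across the shelf, never lifting it, until it sits centred and square on the dark mat with an even border all round, its long side along the mat's. Tip no cup over on the way, and leave the other things on the shelf where they are.

Things in the scene. Friction and masses are not known exactly. Their poses are not given: they have to be found in the camera images.
- cup_a1: Loose copper-red cup, lower on the robot-side seat. Square, open top, 60 mm tall, 90 g: foot 40 x 40 mm, 30 mm high; above it the body, 56 x 56 mm outside, sides along its x and y; bore 26 mm deep. Its foot clings in the bore below until pulled straight up. A cup nested in it stands with its foot 34 mm above this one's. Origin: centre of underside, z to the mouth.
- cup_a2: Loose copper-red cup, upper on the robot-side seat or absent. Square, open top, 60 mm tall, 90 g: foot 40 x 40 mm, 30 mm high; above it the body, 56 x 56 mm outside, sides along its x and y; bore 26 mm deep. Its foot clings in the bore below until pulled straight up. A cup nested in it stands with its foot 34 mm above this one's. Origin: centre of underside, z to the mouth.
- cup_b1: Loose copper-red cup, lower on the middle seat. Square, open top, 60 mm tall, 90 g: foot 40 x 40 mm, 30 mm high; above it the body, 56 x 56 mm outside, sides along its x and y; bore 26 mm deep. Its foot clings in the bore below until pulled straight up. A cup nested in it stands with its foot 34 mm above this one's. Origin: centre of underside, z to the mouth.
- cup_b2: Loose copper-red cup, upper on the middle seat or absent. Square, open top, 60 mm tall, 90 g: foot 40 x 40 mm, 30 mm high; above it the body, 56 x 56 mm outside, sides along its x and y; bore 26 mm deep. Its foot clings in the bore below until pulled straight up. A cup nested in it stands with its foot 34 mm above this one's. Origin: centre of underside, z to the mouth.
- cup_c1: Loose copper-red cup, lower on the far seat. Square, open top, 60 mm tall, 90 g: foot 40 x 40 mm, 30 mm high; above it the body, 56 x 56 mm outside, sides along its x and y; bore 26 mm deep. Its foot clings in the bore below until pulled straight up. A cup nested in it stands with its foot 34 mm above this one's. Origin: centre of underside, z to the mouth.
- cup_c2: Loose copper-red cup, upper on the far seat or absent. Square, open top, 60 mm tall, 90 g: foot 40 x 40 mm, 30 mm high; above it the body, 56 x 56 mm outside, sides along its x and y; bore 26 mm deep. Its foot clings in the bore below until pulled straight up. A cup nested in it stands with its foot 34 mm above this one's. Origin: centre of underside, z to the mouth.
- caddy: Fixed wooden plate 250 x 90 x 12 mm, long along its x, with three fixed black square seats (62 mm wide, tops 38 mm above the shelf, bore floor 12 mm above it) at x = -75, 0 and +75 mm. One or two cups are stacked on each; a sprung pad grips a foot until pulled up with roughly 5 N (in a cup) or 8 to 15 N (in a seat). Origin: centre of the underside.
- tray: Loose pale wooden serving tray, empty at the start, 180 mm along its x, 270 mm along its y, 30 mm high over all, floor and walls 8 mm thick (floor surface 8 mm above its underside). 0.36 to 0.59 kg empty. It slides flat on the shelf. Origin: centre of its underside.
- mat: Flat dark rubber mat with a blue border lying flush on the shelf, 230 mm along its x and 320 mm along its y, about 1 mm thick, does not hinder sliding. Origin: its centre at shelf height.
- spoon_rest: Bystander: round blue ceramic spoon rest, 104 mm across, 14 mm tall. Origin: centre of the underside.
- jar_amber: Bystander: amber closed jar, 50 mm across, 85 mm tall. Origin: centre of the underside.

How it is judged:
By the outcome, as a careful person would: the job done as asked, in the order asked, and still so for the second after the job is handed in, with the robot touching nothing.
Of cup_a2, cup_b2, cup_c2 only 1 to 3 are there at a start; the rules pass over those that are not, and their reading is None.
At some moment in a run one of tray may be knocked a few centimetres aside while the robot is not near it.
It also fails if it takes over 210 s, if anything falls off the work surface, if the arm or the gripper's body presses on something with over 40 N, if the wrist force passes 120 N, or if a joint passes its speed limit or range.

## Working session

There is one attempt and no reset: what is moved stays moved. The work goes in short steps, each a Python script; the robot and the scene stay as the last script left them, time stands still between calls to the robot, and variables do not carry over. Pictures are saved under pics/ and viewed, at most 14 in all, crops included, and the job is handed in when it is done.

```bash
mkdir -p pics && ls
cat > h.py <<'E'
import numpy as np, cv2
from bench import *
def pts(cam, depth):
    m=camera_model(cam);K=np.array(m["K"]);k1=m["k1"]
    v,u=np.mgrid[0:400,0:640].astype(float)
    xd=(u-K[0,2])/K[0,0]; yd=(v-K[1,2])/K[1,1]
    x,y=xd.copy(),yd.copy()
    for _ in range(8):
        f=1+k1*(x*x+y*y); x=xd/f; y=yd/f
    P=np.stack([x*depth,-y*depth,-depth],-1)
    W=P@np.array(m["rotation"]).T+np.array(m["position"])
    W[depth<=0]=np.nan
    return W
def w(cam,p):
    m=camera_model(cam); return np.array(m["rotation"])@np.array(p)+np.array(m["position"])
E
python3 - <<'E'
from h import *
for c in("scene","top"):
    im,d=capture(c); cv2.imwrite(f"pics/{c}0.png",im); np.save(f"{c}0.npy",d)
    m=camera_model(c); print(c,np.round(m["position"]),np.round(m["rotation"],2).tolist(),np.round(m["K"]).tolist(),m["k1"])
    for n in("cup_a1","caddy","tray","mat","spoon_rest","jar_amber"):
        print(n,[(np.round(w(c,r["point"])).tolist(),round(r["score"],2)) for r in place_of(c,n)])
print(read_t(), read_orientation())
E
```

```text
bench.py
pics
scene [913. 585. 670.] [0.8, -0.01, 2.62] [[403.0, 0.0, 316.0], [0.0, 403.0, 198.0], [0.0, 0.0, 1.0]] -0.044031162074263226
cup_a1 [([-877.0, -1206.0, -1121.0], 0.79), ([-946.0, -1275.0, -1190.0], 0.7)]
caddy [([-949.0, -1278.0, -1192.0], 0.85)]
tray [([-1695.0, -2024.0, -1939.0], 0.69), ([-1154.0, -1483.0, -1398.0], 0.38)]
mat [([-2096.0, -2424.0, -2339.0], 0.96)]
spoon_rest [([-1496.0, -1825.0, -1740.0], 0.8)]
jar_amber [([-1145.0, -1474.0, -1389.0], 0.89)]
top [ 423.   64. 1081.] [0.19, -0.03, -1.58] [[442.0, 0.0, 316.0], [0.0, 442.0, 197.0], [0.0, 0.0, 1.0]] -0.12047460075798955
cup_a1 [([1973.0, 1614.0, 2630.0], 0.73), ([2030.0, 1671.0, 2688.0], 0.62)]
caddy [([2060.0, 1701.0, 2717.0], 0.7)]
tray [([2153.0, 1793.0, 2810.0], 0.91)]
mat [([2209.0, 1850.0, 2867.0], 0.97)]
spoon_rest [([2199.0, 1840.0, 2856.0], 0.9)]
jar_amber [([2151.0, 1791.0, 2808.0], 0.67)]
0.7 [ 3.14151340e+00 -4.44331589e-06  2.85381967e+00]
```

The camera rotation is a 3-vector (roll, pitch, yaw), so I'm fixing the helper.

```bash
sed -i 's/np.array(m\["rotation"\])/R3(m["rotation"])/g; 2a from scipy.spatial.transform import Rotation as Ro\ndef R3(r): return Ro.from_euler("xyz",r).as_matrix()' h.py
python3 - <<'E'
from h import *
for c in("scene","top"):
    W=pts(c,np.load(f"{c}0.npy")); print(c,np.round(W[[200,300,200],[320,320,500]]))
    for n in("cup_a1","caddy","tray","mat","spoon_rest","jar_amber"):
        print(n,[(np.round(w(c,r["point"])).tolist(),round(r["score"],2)) for r in place_of(c,n)])
a=cv2.imread("pics/scene0.png");b=cv2.imread("pics/top0.png")
E
```

```text
scene [[577.  27.  26.]
 [699. 237.  -1.]
 [185. 215.  -1.]]
cup_a1 [([438.0, 323.0, 48.0], 0.79), ([437.0, 323.0, 11.0], 0.7)]
caddy [([513.0, 323.0, -1.0], 0.85)]
tray [([501.0, -48.0, 1.0], 0.69), ([714.0, 195.0, -0.0], 0.38)]
mat [([518.0, -244.0, -3.0], 0.96)]
spoon_rest [([754.0, 21.0, -1.0], 0.8)]
jar_amber [([712.0, 198.0, 2.0], 0.89)]
top [[ 621.   14.   -1.]
 [ 376.   18.   -6.]
 [ 617. -452.   -3.]]
cup_a1 [([437.0, 321.0, 46.0], 0.73), ([435.0, 319.0, 10.0], 0.62)]
caddy [([510.0, 321.0, 3.0], 0.7)]
tray [([501.0, -44.0, -1.0], 0.91)]
mat [([512.0, -243.0, -4.0], 0.97)]
spoon_rest [([758.0, 25.0, 1.0], 0.9)]
jar_amber [([717.0, 198.0, -2.0], 0.67)]
```

View pics/top0.png

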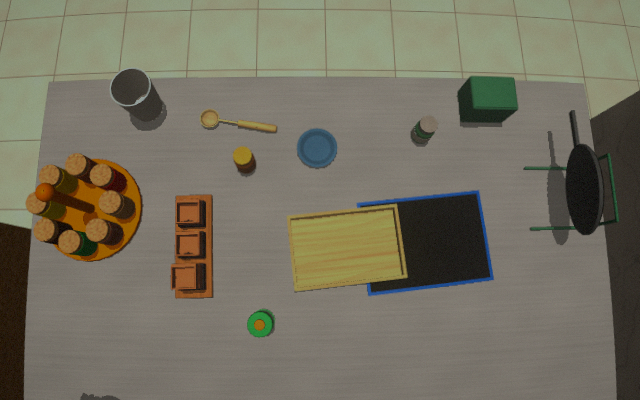

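View pics/scene0.png

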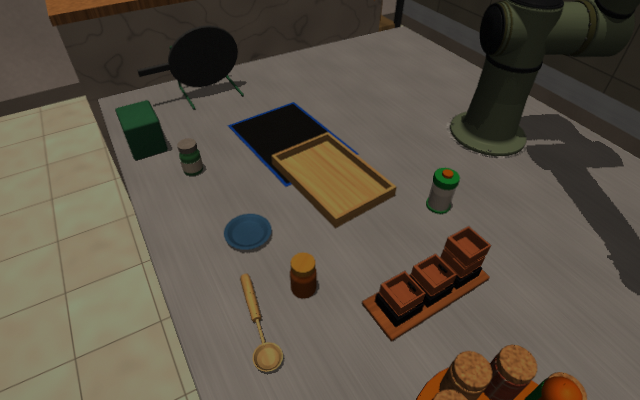

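The top view shows the caddy at columns 176–212, with stacks at about (190,213), (190,245) and (188,277). Only the robot-side stack looks double. The tray at (290–406, 207–290) overlaps the blue-bordered mat, which spans (358–492, 192–294). Next I'm measuring these precisely with depth.

```bash
cat >> h.py <<'E'
def rect(P):
    """min-area rectangle of xy points -> centre, (short,long), yaw of the long side relative to +y, in (-pi/4,pi/4]-ish"""
    (cx,cy),(a,b),t=cv2.minAreaRect(P.astype(np.float32)); t=np.radians(t)
    if a>b: a,b,t=b,a,t+np.pi/2   # t = direction of the a (short) side
    t=(t+np.pi/2)%np.pi-np.pi/2
    return np.array([cx,cy]),(a,b),t
def see(cam="top"):
    im,d=capture(cam); return im,pts(cam,d)
def biggest(m):
    n,l,s,_=cv2.connectedComponentsWithStats(m.astype(np.uint8)); return l==1+np.argmax(s[1:,4])
def trim(P,q=.3):
    """drop isolated border points"""
    return P
def tray_rect(W,verbose=False):
    r=regions_of("top","tray")[0]["pixels"]
    m=r&(W[...,2]>18)&(W[...,2]<38)
    m=biggest(cv2.morphologyEx((r&np.isfinite(W[...,2])).astype(np.uint8),cv2.MORPH_OPEN,np.ones((3,3))))&m
    return rect(W[m][:,:2])
def mat_rect(im,W):
    hsv=cv2.cvtColor(im,cv2.COLOR_BGR2HSV)
    m=(hsv[...,0]>100)&(hsv[...,0]<125)&(hsv[...,1]>150)&(W[...,1]<-70)&(abs(W[...,2])<12)
    return rect(W[biggest(m)][:,:2]),m
E
python3 - <<'E'
from h import *
im,W=see()
for r in regions_of("top","cup_a1"):
    P=W[r["pixels"]]; P=P[np.isfinite(P[:,2])]; zt=np.percentile(P[:,2],97)
    print(round(r["score"],2),len(P),"ztop",zt.round(1),"rect",[np.round(x,2) for x in rect(P[P[:,2]>zt-8][:,:2])])
r=regions_of("top","caddy")[0]["pixels"]; P=W[r]; P=P[(P[:,2]<20)&(P[:,2]>5)]; print("caddy",np.median(P[:,2]),[np.round(x,3) for x in rect(P[:,:2])])
print("tray",[np.round(x,3) for x in tray_rect(W)])
(q,m)=mat_rect(im,W); print("mat",[np.round(x,3) for x in q])
for c in("top","scene"):
    if c=="scene": capture(c)
    for k in("cup_a1","cup_b1","cup_c2"): print(c,k,[(np.round(w(c,x["point"])).tolist(),round(x["score"],2)) for x in spot_in(c,k)])
E
```

```text
0.61 711 ztop 107.4 rect [array([435.14, 320.56]), array([56.21, 56.46]), np.float64(-1.56)]
0.5 21 ztop 65.0 rect [array([435.48, 293.27]), array([ 1.39, 45.11]), np.float64(-1.56)]
caddy 11.479111030362674 [array([509.986, 323.93 ]), array([ 90.757, 251.267]), np.float64(-1.536)]
tray [array([503.084, -45.832]), array([181.773, 271.277]), np.float64(0.099)]
mat [array([ 514.583, -247.307]), array([228.666, 319.531]), np.float64(0.091)]
top cup_a1 [([440.0, 325.0, 80.0], 0.77)]
top cup_b1 [([509.0, 323.0, 45.0], 0.62), ([437.0, 325.0, 78.0], 0.4)]
top cup_c2 [([586.0, 330.0, 52.0], 0.96), ([439.0, 323.0, 78.0], 0.52)]
scene cup_a1 [([431.0, 322.0, 94.0], 0.91), ([466.0, 341.0, 61.0], 0.8), ([563.0, 356.0, 11.0], 0.44)]
scene cup_b1 [([507.0, 320.0, 60.0], 0.91)]
scene cup_c2 [([582.0, 321.0, 57.0], 0.73)]
```

```bash
python3 -c "
import cv2
a=cv2.imread('pics/scene0.png')[215:340,350:500]; b=cv2.imread('pics/top0.png')[185:305,165:225]
a=cv2.resize(a,None,fx=3,fy=3); b=cv2.resize(b,(187,375)); cv2.imwrite('pics/crop0.png',cv2.hconcat([a,b]))"
```

```text
(no output)
```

View pics/crop0.png

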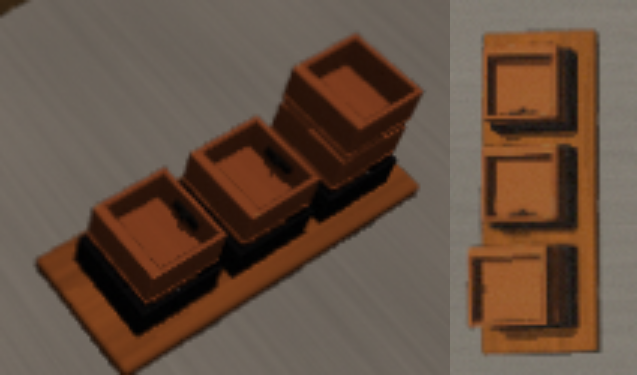

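There are four cups: a double stack at (435,320), with its rim at 107 mm against 106 expected, and singles at (510,323) and (585,326). Caddy, tray and mat sizes all match what was given. I'm picking a2 first.

```bash
cat >> h.py <<'E'
PI=np.pi
CAD=np.array([510.,323.2]); CY=0.033
def tw(c,yaw,p):
    return np.array(c)+np.array([[np.cos(yaw),-np.sin(yaw)],[np.sin(yaw),np.cos(yaw)]])@np.array(p)
def pick(i,base):
    x,y=tw(CAD,CY,[75*i,0]); o=[PI,0,CY-PI if YF else CY+PI]
    grip(0.85,80); move_ptp([x,y,base+130],o); movel([x,y,base+43],max_speed=80)
    f0=read_contact_force(); grip(0.0,90)
    print("pick t",round(read_t(),1),"open",round(read_opening(),3),"F",np.round(read_gripper_force(),1))
    movel([x,y,base+53],max_speed=15); print(" pull F",np.round(read_contact_force(),1))
    movel([x,y,max(base+110,190)],max_speed=120)
    print(" lifted open",round(read_opening(),3),"F",np.round(read_gripper_force(),1),np.round(read_contact_force(),1))
YF=False
def place(slot):
    im,W=see(); c,s,yaw=tray_rect(W); print(" tray",c.round(1),np.round(s,1),round(yaw,3))
    assert abs(s[0]-180)<8 and abs(s[1]-270)<8
    x,y=tw(c,yaw,slot); o=[PI,0,yaw-PI if YF else yaw+PI]
    move_ptp([x,y,190],o); movel([x,y,72],max_speed=120)
    hit=movel([x,y,46],max_speed=25,threshold=4); z=read_tcp_pos()[2]; print(" placed hit",hit,"z",round(z,1))
    grip(0.85); movel([x,y,190],max_speed=150)
E
python3 - <<'E'
from h import *
x,y=tw(CAD,CY,[-75,0]); print([solve_ik([x,y,120],[PI,0,CY+s*PI]) for s in(1,-1)])
pick(-1,46)
im,d=capture("scene"); cv2.imwrite("pics/s1.png",im)
print([np.round(x,3) for x in tray_rect(see()[1])])
E
```

```text
[array([ 0.49868044,  0.43002373, -0.39591564,  0.74485696,  0.        ,
        0.46568044]), array([ 0.49868044,  0.43002373, -0.39591564,  0.74485696,  0.        ,
        0.46568044])]
pick t 5.0 open 0.645 F 95.5
 pull F [ 3.2 -0.2  0.3]
 lifted open 0.644 F 95.0 [ 0.8 -0.5 -0.6]
[array([503.065, -45.908]), array([181.315, 271.48 ]), np.float64(0.1)]
```

View pics/s1.png

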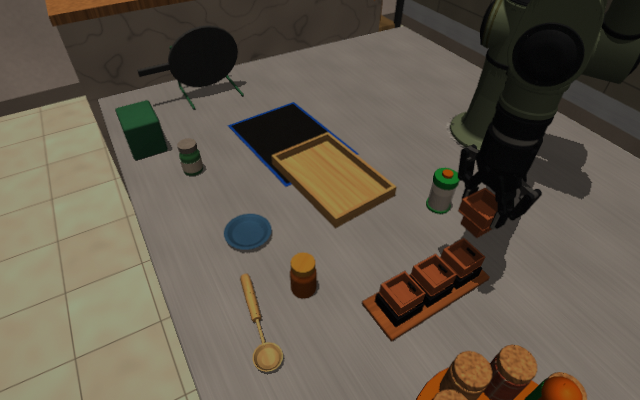

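The gripper holds a2 upright at about (480,210), and three single cups remain on the seats. I'm placing it, then checking.

Run:
```python
from h import *
place([-38,72])
print("t",read_t())
pick(-1,12)
im,d=capture("scene"); cv2.imwrite("pics/s2.png",im)
```

```text
tray [503.1 -46. ] [181.6 271.6] 0.098
 placed hit True z 52.0
t 11.425
pick t 14.3 open 0.646 F 95.7
 pull F [ 3.7 -1.4  0.6]
 lifted open 0.64 F 96.9 [ 0.2 -1.  -1.2]
```

View pics/s2.png

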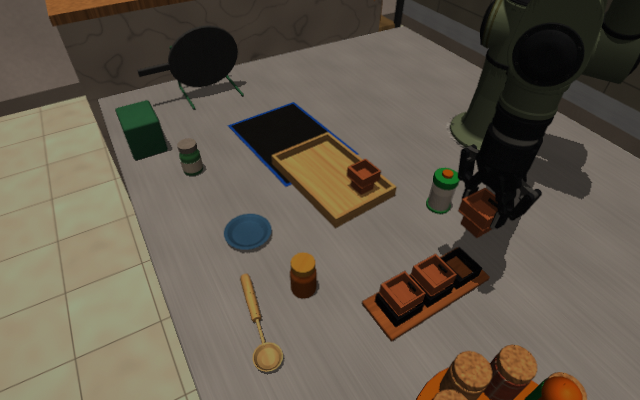

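a2 stands upright in the tray at about (363,175), and a1 is in the gripper. Carrying on with the rest.

Run:
```python
from h import *
place([38,72]); pick(0,12); place([-38,-18]); pick(1,12); place([38,-18])
movel([600,200,250],max_speed=200)
print("t",read_t())
im,W=see(); cv2.imwrite("pics/t3.png",im)
print("tray",[np.round(x,3) for x in tray_rect(W)]); print("mat",[np.round(x,3) for x in mat_rect(im,W)[0]])
```

```text
tray [503.  -45.9] [181.4 271.5] 0.099
 placed hit True z 52.0
pick t 23.8 open 0.641 F 96.6
 pull F [ 3.4 -1.1 -0.5]
 lifted open 0.641 F 96.9 [-0.3 -0.6 -0.5]
 tray [503.2 -46.2] [181.6 272.1] 0.098
 placed hit True z 52.0
pick t 34.0 open 0.64 F 97.8
 pull F [ 3.5 -0.5 -0.4]
 lifted open 0.643 F 97.0 [ 0.1 -0.1 -1. ]
 tray [503.1 -46.1] [181.7 271.8] 0.099
 placed hit True z 52.2
t 42.3333
tray [array([503.278, -46.172]), array([181.871, 271.565]), np.float64(0.098)]
mat [array([ 514.33 , -246.656]), array([228.344, 319.361]), np.float64(0.095)]
```

View pics/t3.png

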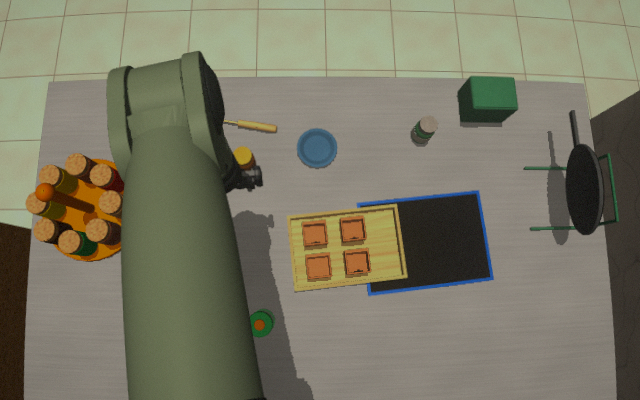

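All four cups stand separately in the tray, around (316,234), (352,229), (318,267) and (356,262), and the caddy side is done. The tray is at (503.3,-46.2) with yaw 0.098. The mat is at (514.3,-246.7) with yaw 0.095. Now I'm gripping the mat-side short wall and sliding.

```bash
cat >> h.py <<'E'
def slide(tc,ty,mc,my,z=31.5):
    g=tw(tc,ty,[0,-131]); e=tw(mc,my,[0,-131])
    grip(0.4,45); move_ptp([*g,190],[PI,0,ty+PI]); movel([*g,z],max_speed=80,threshold=15)
    print("down z",read_tcp_pos().round(1)); grip(0.0)
    print("open",round(read_opening(),3),"F",np.round(read_contact_force(),1))
    movel([*e,z],[PI,0,my+PI],max_speed=50)
    print("end F",np.round(read_contact_force(),1),read_tcp_pos().round(1))
    grip(0.4); movel([*e,190],max_speed=80); move_ptp([560,200,250],[PI,0,PI])
E
python3 - <<'E'
from h import *
im,W=see(); tc,s,ty=tray_rect(W); (mc,ms,my),_=mat_rect(im,W); print(tc,s,ty,mc,ms,my)
assert abs(s[0]-180)<5 and abs(ms[1]-320)<5
slide(tc,ty,mc,my)
im,W=see(); cv2.imwrite("pics/t4.png",im)
print("t",read_t(),"tray",[np.round(x,3) for x in tray_rect(W)]); print("mat",[np.round(x,3) for x in mat_rect(im,W)[0]])
E
```

```text
[503.24441528 -46.12287903] (181.7884521484375, 271.81414794921875) 0.0980625681190046 [ 515.03912354 -247.04275513] (229.17306518554688, 319.7693176269531) 0.09014598888360781
down z [ 516.3 -176.6   31.9]
open 0.079 F [-0.6 -1.   3.4]
end F [-0.7 11.3 12.2] [ 527.2 -373.3   32. ]
t 55.7417 tray [array([ 515.016, -242.124]), array([181.68 , 273.218]), np.float64(0.093)]
mat [array([ 514.385, -246.881]), array([228.052, 320.85 ]), np.float64(0.094)]
```

View pics/t4.png

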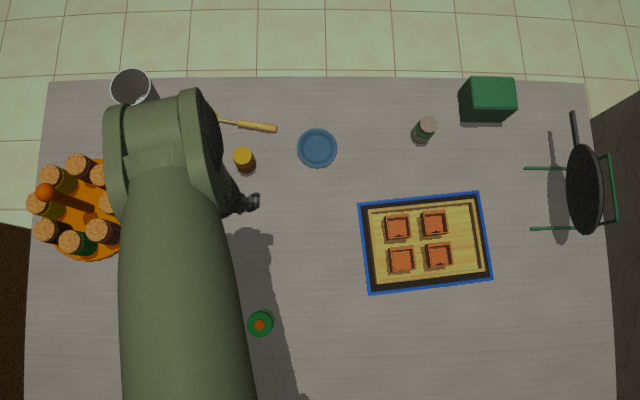

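The tray is on the mat with the cups upright. By depth it sits about 4–5 mm short in y, because the TCP lagged its target by 4 mm under load. I'm cross-checking with the scene camera and nudging while watching the TCP.

```bash
cat > chk.py <<'E'
from h import *
def chk(n=3):
    o=[]
    for c in("top","scene"):
        for _ in range(n if c=="top" else 1):
            im,W=see(c)
            r=regions_of(c,"tray")[0]["pixels"]; P=W[r&(W[...,2]>20)&(W[...,2]<36)]
            t=rect(P[:,:2]); m=mat_rect(im,W)[0]
            d=tw([0,0],-m[2],t[0]-m[0]); o.append([*d,t[2]-m[2],*t[1],*m[1],t[0][0],t[0][1],t[2],m[2]])
            print(c,np.round(o[-1],3))
    return o
E
python3 - <<'E'
from chk import *
chk()
print([(np.round(w("scene",r["point"])).tolist(),round(r["score"],2)) for n in("mat","tray") for r in place_of("scene",n)])
E
```

```text
top [ 1.03500e+00  4.74700e+00  2.00000e-03  1.82042e+02  2.72864e+02
  2.28519e+02  3.20868e+02  5.15132e+02 -2.41648e+02  9.30000e-02
  9.10000e-02]
top [ 9.80000e-01  4.40500e+00 -2.00000e-03  1.81764e+02  2.73517e+02
  2.28475e+02  3.20089e+02  5.15015e+02 -2.41865e+02  9.20000e-02
  9.40000e-02]
top [ 1.36800e+00  5.26400e+00 -0.00000e+00  1.80938e+02  2.71473e+02
  2.28395e+02  3.19601e+02  5.15300e+02 -2.41159e+02  9.40000e-02
  9.40000e-02]
scene [ 1.96600e+00  5.45600e+00 -5.00000e-03  1.82817e+02  2.76294e+02
  2.29692e+02  3.20792e+02  5.15738e+02 -2.41614e+02  9.10000e-02
  9.50000e-02]
[([513.0, -241.0, 0.0], 0.86)]
```

Both cameras agree: the tray needs to move about (-1.2, -4.9) mm. I'll regrip and close the loop on TCP displacement.

Run:
```python
from chk import *
tc,ty,my=np.array([515.1,-241.6]),0.093,0.093
g=tw(tc,ty,[0,-131]); z=31.5
grip(0.4,60); move_ptp([*g,190],[PI,0,ty+PI]); movel([*g,z],max_speed=80,threshold=15); grip(0.0)
p0=np.array(read_tcp_pos())[:2]; goal=p0+tw([0,0],my,[-1.2,-4.9]); cmd=goal.copy()
for _ in range(6):
    movel([*cmd,z],max_speed=15); dwell(.2); e=goal-np.array(read_tcp_pos())[:2]; print(e.round(2),np.round(read_contact_force(),1))
    if np.linalg.norm(e)<.5: break
    cmd=cmd+e*.7
grip(0.4); p=read_tcp_pos(); movel([p[0],p[1],190],max_speed=80); move_ptp([560,200,250],[PI,0,PI])
chk(); print(read_t())
cv2.imwrite("pics/s5.png",capture("scene")[0])
```

```text
[-0.46 -2.45] [0.4 8.  9. ]
[-0.23 -0.84] [0.9 8.  8.2]
[-0.16 -0.45] [0.  8.6 9. ]
top [ 2.32700e+00  2.25100e+00 -2.00000e-03  1.82228e+02  2.71355e+02
  2.28573e+02  3.20766e+02  5.16584e+02 -2.44298e+02  9.00000e-02
  9.20000e-02]
top [ 1.79900e+00  2.23300e+00  0.00000e+00  1.81694e+02  2.72136e+02
  2.29055e+02  3.21520e+02  5.16478e+02 -2.44483e+02  9.10000e-02
  9.10000e-02]
top [ 2.17900e+00  1.97100e+00 -4.00000e-03  1.81195e+02  2.71691e+02
  2.28136e+02  3.20688e+02  5.16352e+02 -2.44496e+02  9.00000e-02
  9.40000e-02]
scene [ 2.85200e+00  2.61600e+00 -1.30000e-02  1.83680e+02  2.74523e+02
  2.29308e+02  3.21564e+02  5.17220e+02 -2.44531e+02  8.60000e-02
  9.90000e-02]
67.6833
```

View pics/s5.png

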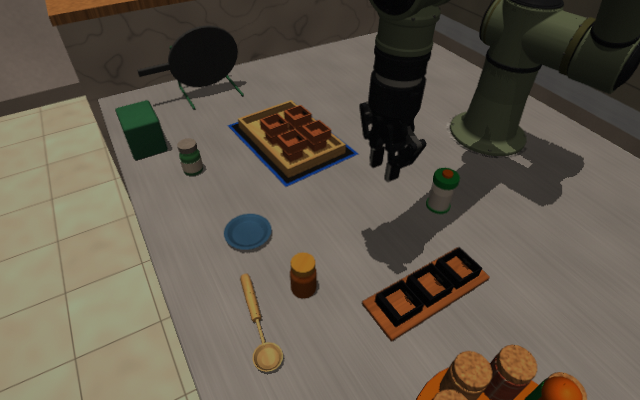

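The tray is loaded on the mat with all cups upright and the other things undisturbed. About (2.1, 2.3) mm remains, so I'm doing one more nudge that allows for the lost motion seen last time.

Run:
```python
from chk import *
tc,ty,my=np.array([516.5,-244.4]),0.091,0.093
g=tw(tc,ty,[0,-131]); z=31.5
grip(0.4,60); move_ptp([*g,190],[PI,0,ty+PI]); movel([*g,z],max_speed=80,threshold=15); grip(0.0)
p0=np.array(read_tcp_pos())[:2]; goal=p0+tw([0,0],my,[-3,-4.2]); cmd=goal.copy()
for _ in range(6):
    movel([*cmd,z],[PI,0,my+.003+PI],max_speed=15); dwell(.2); e=goal-np.array(read_tcp_pos())[:2]; print(e.round(2),np.round(read_contact_force(),1))
    if np.linalg.norm(e)<.4: break
    cmd=cmd+e*.7
grip(0.4); p=read_tcp_pos(); movel([p[0],p[1],190],max_speed=80); move_ptp([560,200,250],[PI,0,PI])
chk(); print(read_t())
cv2.imwrite("pics/t6.png",capture("top")[0])
```

```text
[-1.27 -2.36] [1.9 6.6 7.7]
[-0.42 -0.77] [2.9 7.1 6.8]
[-0.25 -0.42] [3.1 7.1 6.4]
[-0.16 -0.18] [3.9 7.5 7.2]
top [ 1.52000e-01 -1.61400e+00 -1.10000e-02  1.82133e+02  2.72370e+02
  2.28680e+02  3.20150e+02  5.14727e+02 -2.48087e+02  8.50000e-02
  9.60000e-02]
top [ 4.52000e-01 -1.24700e+00 -1.30000e-02  1.81246e+02  2.73282e+02
  2.28360e+02  3.20771e+02  5.15024e+02 -2.48117e+02  8.10000e-02
  9.40000e-02]
top [ 1.05000e-01 -1.39300e+00 -1.00000e-02  1.81912e+02  2.72166e+02
  2.28231e+02  3.19822e+02  5.14627e+02 -2.47711e+02  8.50000e-02
  9.50000e-02]
scene [ 5.16000e-01  2.67000e-01 -2.80000e-02  1.81077e+02  2.74463e+02
  2.28560e+02  3.20372e+02  5.15542e+02 -2.47283e+02  7.40000e-02
  1.02000e-01]
79.65
```

View pics/t6.png

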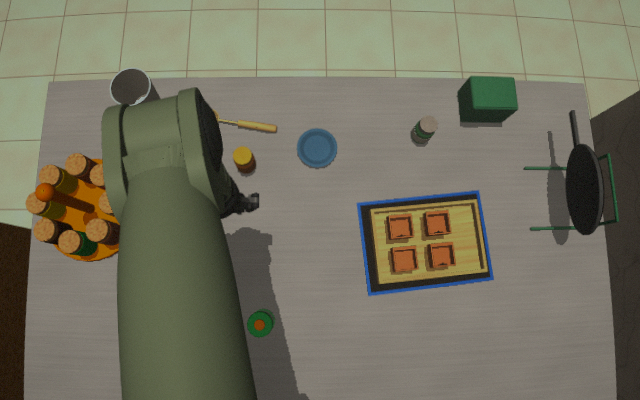

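The tray is centred to within about 1.5 mm and about 0.01 rad by the top camera, with all four cups upright and the arm clear. Handing in.

```bash
python3 -c "
from chk import *
chk(1); print(sign_off())"
```

```text
top [ 2.15000e-01 -8.89000e-01 -1.20000e-02  1.81768e+02  2.70928e+02
  2.28563e+02  3.19797e+02  5.14667e+02 -2.47171e+02  8.40000e-02
  9.60000e-02]
scene [ 5.87000e-01 -1.05300e+00 -2.30000e-02  1.82605e+02  2.73265e+02
  2.29127e+02  3.20525e+02  5.15134e+02 -2.47579e+02  7.60000e-02
  9.90000e-02]
the job is handed in; nothing more can be done
None
```

I stood all four cups upright and separate in the tray, slid it onto the mat, and handed the job in at about 80 s; the last check put the tray within about 1.5 mm of centre and 0.01–0.02 rad of square.

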